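# Load a blank into the bandsaw sled and snap the toggle clamp shut

## Task

Get the bandsaw sled ready for the next cut: slide the loose pine blank square against the dark fence and press it home there, slide it along the fence to the length stop and press it home there too, each time with a steady push of about 15 N (10 at least, never over 22, or the wood is bruised and the finger-tight stop shifts). Then push the red handle of the toggle clamp down past its centre, with less than 30 N, so that it snaps shut and holds the blank in place. Leave the other things on the bench alone.

Things in the scene. Friction and masses are not known exactly. Their poses are not given: they have to be found in the camera images.
- sled: Grey-faced sled board fixed to the bench; place and yaw differ each time. Origin: on the bench, in line with the fence's working face, in the clamp's plane of motion. x runs along the fence, away from the robot, to the length stop; y from the fence's face back to the clamp (the blank belongs on the -y side); z up. Bed top at z = 18 mm; bed x -135 to 140, y -155 to 120 mm.
- fence: Dark wooden fence. Origin on its front top edge, 50 mm above the bench, at sled x = 0, y = 0; axes parallel to the sled's. Its working face is the upright plane y = 0, x -135 to 140 mm, from the bed up to the origin's height; it is 34 mm thick. Behind it stands the toggle clamp on a pad of the same height; a steel holdfast, 75 mm high, pins the rear far corner (x 115, y 75 to 140 mm).
- length_stop: Length stop: aluminium block on the fence's face with a black star knob on top (84 mm above the bench). Its place along the fence differs each time; only the knob's friction holds it: it slips at about 26 N. Origin: middle of its working face, which looks to the sled's -x and spans sled y -36 to 0, z 21 to 51 mm. Axes parallel to the sled's.
- blank: Loose pine blank, rough-sawn, nominally 170 x 70 mm (the true length and width may be up to 3 mm off), 22 mm thick, about 0.18 kg. It lies flat and askew on the bed, clear of fence and stop, and slides freely. Origin at its centre, half-way up, 29 mm above the bench (top face at 40 mm). x along its length towards the stop, y towards the fence, z up.
- clamp_pivot (a point): Rivet of the clamp's arm, at sled (0, 60, 84) mm. Open, the arm stands up from here, in front of the handle: it fills sled y -20 to 75 mm, up to 180 mm above the bench. Above 185 mm nothing stands before the handle. Shut, the arm lies level, over fence and blank.
- handle_grip: Red grip of the clamp's handle, 90 long, 18 wide, 16 mm thick. Origin at its centre; y along the handle to its free end, z out of the face to push on, x across. It moves in the sled's plane x = 0. Open, it stands up, its free end leaning back 16 degrees, the face towards the blank. To close, push the face backwards and down (sled +y, then -z), until it lies level, on a hard stop.
- handle_end (a point): Free end of the grip, 45 mm from its centre. As it closes, the grip's centre passes through (sled y, z in mm; angle above level in rad): open (96, 163; 1.29), (124, 158; 1.00), (145, 149; 0.73), (156, 139; 0.53), (161, 129; 0.36), (165, 111; 0.15), shut (167, 95; 0).
- clamp_handle (a joint): Turn of the handle relative to the clamp's arm: 0 open (start), about 2.1 as the foot meets the blank, 2.36 at dead centre (the handle still 0.15 rad above level; it may rest there, not yet shut), 2.53 shut. It moves easily (2 N at the grip) up to 2.1, stiffens to a peak of about 8 N near 2.2, eases, and past dead centre snaps down by itself through the last 15 mm.
- clamp_foot: Orange rubber foot (20 mm across) on a sprung spindle at the end of the clamp's arm; origin at the centre of its underside. Raised while the clamp is open; shut, it presses on the blank's top at sled x = 0, y = -18 mm with about 20 N.
- sawn_piece0: Short piece already sawn off, 52 x 70 x 22 mm, flat on the bench beside the sled's -y edge. Origin: centre of its underside. Leave alone.
- sawn_piece1: A second one, 47 x 70 x 22 mm, lying on top of the first. Origin: centre of its underside. Leave alone.
- tape_measure: Yellow tape measure, 70 x 38 x 64 mm. Origin: centre of its underside. Leave alone.
- glue_bottle: White glue bottle, 62 mm across, 185 mm high. Origin: centre of its underside. Leave alone.
- try_square: Try square lying flat: dark stock 150 x 20 x 14 mm, steel blade 200 mm. Origin: underside of the stock's centre. Leave alone.
- carpenter_pencil: Flat red carpenter's pencil, 170 x 14 x 9 mm. Origin: centre of its underside. Leave alone.
- screwdriver: Screwdriver lying on the bench. Leave alone.
Mind the look-alikes: they are no part of the job. What is shaped like the blank but pink or yellow is not meant.

How it is judged:
By the outcome, as a careful person would: the job done as asked, in the order asked, and still so for the second after the job is handed in, with the robot touching nothing.
It also fails if it takes over 72 s, if anything falls off the work surface, if the arm or the gripper's body presses on something with over 40 N, if the wrist force passes 120 N, or if a joint passes its speed limit or range.

## Robot

A 7-joint arm with a two-finger parallel gripper is mounted at the origin on the work surface. World frame = base frame: x ahead of the robot, y to its left, z up, the work surface at z = 0. Lengths are in m, angles in rad, forces in N, time in s.
With the tool pointing down it reaches from about 0.425 to 0.875 m from the base axis. Payload 4.7 kg.
Tool frame: the origin (TCP) lies midway between the tips of the shut fingers; the grasp point (between the pads) lies 19 mm behind it; z points along the fingers, x is the direction in which the jaws open and shut, and the axes are right-handed (so a half turn about z gives the same grasp; the last joint's range is limited). The gripper opens to 87 mm and grips with 3 to 60 N. Pads are 19 mm wide; open, the fingers measure 117 mm over their backs; the gripper's body (75 mm by 190 mm) begins 51 mm behind the grasp point.
Start: joints at [1.164, 0.321, -0.07, 1.45, 0.023, 1.371, -0.057], TCP at [0.266, -0.593, 0.223] pointing down, gripper open.
Joint ranges: [-2.86, 2.86], [-0.3, 2.09], [-1.38, 1.24], [0.06, 2.45], [-1.56, 4.7], [0.09, 2.05], [-2.69, 2.69]. Speed limits (rad/s): [2.57, 2.57, 3.14, 3.14, 3.14, 3.14, 3.14].

## Interface

Orientations are given as [roll, pitch, yaw] about the fixed x, y, z axes, in that order (R = Rz(yaw) Ry(pitch) Rx(roll)).
In Python, from workcell import robot gives the robot as it stands.
- The arm moves only by the tool play_rows, never from a script. Its argument "commands" is a list of rows, each a list of 7 numbers: the shift along the tool's x, y, z in cm, then the turn, a rotation vector about the tool's x, y, z in degrees, then the closure in counts, from 0 (fully open) to 255 (shut). A call has exactly 8 rows; each row shifts and turns the pose as measured when the row begins, along the tool's axes as they then stand; what a row does not reach is not made up. A row lasts 1/12 s, in which the tool goes at most 41.7 mm and 7.16 degrees, less where a joint would pass 70% of its speed; a pose out of reach is approached as far as the arm can. A call is refused whole if a number of a shift passes 4.17 or a number of a turn 7.16, either way. A call with a gripper value outside its range is refused whole. The fingers move at their own pace and stop on an object; "force" is the grip in N (left out, the last holds). Time passes only in rows, so rows that do not move let the fingers close, or fill a call up. It gives the time, the measured TCP pose, the force and the opening at its end, in the units of the state.
- robot.observe(): the state, without advancing time (a new reading comes with each control period).
- robot.capture(name): name is "scene" or "top" or "wrist"; returns a dict with "frame" (480x640x3 uint8, blue, green, red), "fx", "fy", "cx", "cy" (pixels), "R" (3x3) and "t" (3): a world point X has camera coordinates R X + t. Camera axes: x right, y down, z forward; pixel columns grow to the right and rows downward; lengths in m; the calibration is good to about 2 mm. A picture is of the moment at which its call begins. There is no depth.
- robot.hand_in(): hands the job in, once; it reports no verdict.
The state is a dict: "t": time; "joints": joint angles; "joint_velocities": joint speeds; "tau": joint torques, N m; "ee_pos": TCP position; "orientation": TCP orientation; "ft_force": force on the tool from outside, world axes, zero at the start; "ft_torque": the same for the moment, N m; "gripper_width": finger opening in m.
Only numpy, scipy, OpenCV 4.12 (cv2) and the standard library are available. Lean on these libraries where they do the work, as an engineer would, in place of code of your own. Each camera call takes 0.05 s, during which the arm holds its last target. There are 200 camera calls.

## Working session

There is one attempt and no reset: what is moved stays moved. The work goes in short steps, Python scripts to look and compute and a tool call to move; the robot and the scene stay as the last step left them, time stands still between calls to the robot, and variables do not carry over. Pictures are saved under pics/ and viewed, about 8 in all and at most 12, crops included, and the job is handed in when it is done.

Besides the shell and the picture viewer there is one more tool, called after "Call:" as a command line: name --pt "numbers of a row" for each row, then --argument value for the rest. play_rows: Moves the arm, as the interface text tells. Its arguments: {"type":"object","properties":{"commands":{"type":"array","items":{"type":"array","items":{"type":"number"}}},"force":{"type":"number"}},"required":["commands"]}

```bash
ls; mkdir -p pics
python3 - <<'E'
from workcell import robot
import cv2,pickle
for n in ["scene","top"]:
    c=robot.capture(n); cv2.imwrite(f"pics/{n}0.png",c["frame"]); pickle.dump(c,open(f"{n}0.pkl","wb"))
    print(n,c["fx"],c["cx"],c["cy"],c["R"],c["t"])
print(robot.observe())
E
```

```text
pics
scene 457.9389741820855 312.44470183012373 239.16977943950107 [[ 0.01142858  0.999713    0.02105487]
 [ 0.55747622  0.01111007 -0.83011856]
 [-0.83011424  0.02122466 -0.55718925]] [ 0.01200047 -0.1695124   1.53305743]
top 494.7902503550493 319.50947039840645 243.76908922169972 [[ 9.88197987e-04 -9.99942823e-01 -1.06477000e-02]
 [-9.96449867e-01 -8.82839791e-05 -8.41882118e-02]
 [ 8.41824582e-02  1.06930939e-02 -9.96392980e-01]] [-0.00223696  0.50771146  1.35169451]
{'t': 0.1, 'joints': array([ 1.1640954 ,  0.32174213, -0.07010409,  1.45156185,  0.02263403,
        1.37077537, -0.05691708]), 'joint_velocities': array([-2.34394581e-04, -3.85020195e-04,  9.76018315e-05, -4.23098323e-03,
       -2.15020158e-04,  7.94961021e-04, -7.17483119e-04]), 'tau': array([-5.58576903e-04, -4.92573345e+01, -4.05927720e-01, -3.13399315e+01,
       -6.41170051e-02,  3.94251966e-02,  6.51048231e-05]), 'ee_pos': array([ 0.26527491, -0.59286703,  0.22157097]), 'orientation': array([ 3.14147297e+00,  1.69539478e-03, -1.14995936e+00]), 'ft_force': array([-0.06648031,  0.74342538,  0.47453952]), 'ft_torque': array([-0.02638309,  0.02435346, -0.02856706]), 'gripper_width': 0.08715087323682001}
```

View pics/scene0.png

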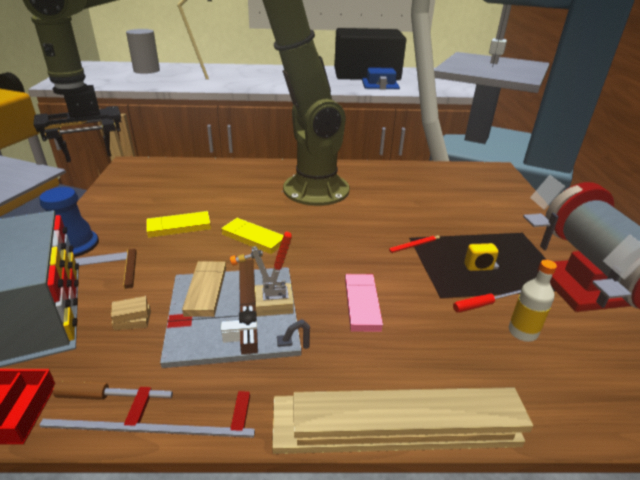

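View pics/top0.png

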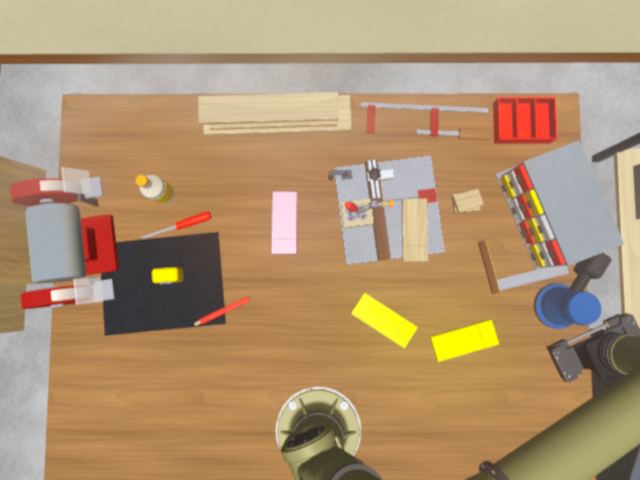

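Scene/top show the sled at top px (390,210), with the dark fence at column ~378. The stop is at (378,172), the red handle at (352,207) and the orange foot at (388,204). Blank candidates in the top view are pine on the bed (416,229), pink (284,222), and yellow (384,320) and (465,340). The pine piece on the grey bed fits the description. I'll confirm it in an enlarged crop.

Run:
```python
import cv2
f=cv2.imread("pics/top0.png")[145:275,325:455]
cv2.imwrite("pics/crop_top.png",cv2.resize(f,None,fx=4.6,fy=4.6,interpolation=cv2.INTER_CUBIC))
```

```text
(no output)
```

View pics/crop_top.png

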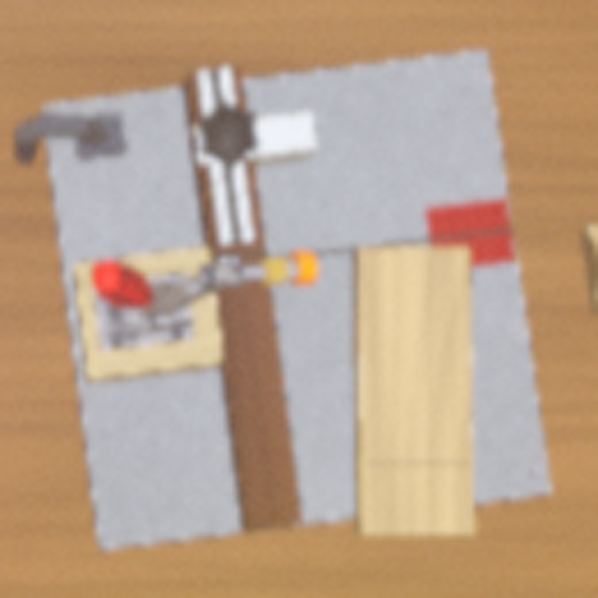

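Crop: the pine piece lies on the grey bed at about crop (415,390). It is the only pine-coloured one of 170×70 shape on the sled, so that's the blank. The open clamp arm and orange foot are at (305,268), and the white stop's near face is at crop row ~157. Next I turn these corners into coordinates.

```bash
cat > h.py <<'E'
import numpy as np,pickle,sys
def ray(c,uv,z):
    R,t=np.array(c["R"]),np.array(c["t"]); o=-R.T@t
    d=R.T@np.array([(uv[0]-c["cx"])/c["fx"],(uv[1]-c["cy"])/c["fy"],1]); return o+d*(z-o[2])/d[2]
def proj(c,X):
    p=np.array(c["R"])@X+np.array(c["t"]); return c["fx"]*p[0]/p[2]+c["cx"],c["fy"]*p[1]/p[2]+c["cy"]
def fit(A,B): # sled2d -> world2d
    a,b=A-A.mean(0),B-B.mean(0); y=np.arctan2((a[:,0]*b[:,1]-a[:,1]*b[:,0]).sum(),(a*b).sum())
    M=np.array([[np.cos(y),-np.sin(y)],[np.sin(y),np.cos(y)]]); return y,M,B.mean(0)-M@A.mean(0)
E
python3 - <<'E'
from h import *
import cv2
c=pickle.load(open("top0.pkl","rb")); f=lambda p:((p[0]+.5)/4.6+325-.5,(p[1]+.5)/4.6+145-.5)
P=[(47,105),(488,52),(552,492),(102,548)]; S=np.array([[140,120],[140,-155],[-135,-155],[-135,120]])/1000
W=np.array([ray(c,f(p),.018)[:2] for p in P]); y,M,o=fit(S,W)
print("yaw",y,"o",o,"res mm",1000*(S@M.T+o-W))
np.savez("sled.npz",y=y,M=M,o=o)
s=lambda p,z:1000*M.T@(ray(c,f(p),z)[:2]-o)
for p in [(362,247),(470,245),(474,535),(358,535)]: print("blank",s(p,.04))
for p in [(268,249),(300,520)]: print("fence bed edge",s(p,.018),"top",s(p,.05))
for p in [(258,160),(316,152),(316,157)]: print("stop",s(p,.051))
print("knob",s((229,133),.084))
# scene view
c2=pickle.load(open("scene0.pkl","rb"))
im=c2["frame"]; x=cv2.cvtColor(im,cv2.COLOR_BGR2HSV)
def blob(im,box,lo,hi):
    h=cv2.cvtColor(im,cv2.COLOR_BGR2HSV); m=cv2.inRange(h,lo,hi); k=np.zeros_like(m); k[box[1]:box[3],box[0]:box[2]]=255; m&=k
    ys,xs=np.nonzero(m); return xs.mean(),ys.mean(),xs.min(),xs.max(),ys.min(),ys.max(),len(xs)
print("red handle scene",blob(im,(260,225,300,275),(0,150,80),(6,255,255)))
print("red handle top",blob(c["frame"],(340,195,362,220),(0,150,80),(6,255,255)))
for yy,zz in [(96,163),(108,206)]:
    Xw=np.r_[M@np.array([0,yy/1000])+o,zz/1000]; print("pred handle",proj(c,Xw),proj(c2,Xw))
for sx,sy in [(140,120),(140,-155),(-135,-155),(-135,120)]:
    print("scene pred bed corner",proj(c2,np.r_[M@np.array([sx,sy])/1000+o,.018]))
E
```

```text
yaw 0.12202848984967778 o [ 0.60017178 -0.17943284] res mm [[ 0.6595129   1.59134671]
 [ 1.55458112 -1.27259272]
 [-1.30862916 -1.11797705]
 [-0.90546486  0.79922305]]
blank [ 24.90314798 -56.82437384]
blank [  18.19196637 -121.01237953]
blank [-154.08197997  -99.25207299]
blank [-145.76898159  -31.20859908]
fence bed edge [34.13553083 -3.95224971] top [28.98341748  0.50064806]
fence bed edge [-131.91120682   -1.35877261] top [-133.1892066     3.03361554]
stop [82.73392125 -0.50362897]
stop [ 83.28276144 -35.39988805]
stop [ 80.28530539 -34.99709744]
knob [93.97297178 18.75440458]
red handle scene (np.float64(282.39453125), np.float64(250.25), np.int64(275), np.int64(290), np.int64(232), np.int64(268), 256)
red handle top (np.float64(350.6619718309859), np.float64(206.40845070422534), np.int64(345), np.int64(356), np.int64(202), np.int64(210), 71)
pred handle (np.float64(351.78511807884524), np.float64(206.83710076906777)) (np.float64(282.63606353769563), np.float64(249.90240157404244))
pred handle (np.float64(347.8209201570438), np.float64(204.6165738441884)) (np.float64(288.21926970054074), np.float64(232.2391044426571))
scene pred bed corner (np.float64(301.1978660296451), np.float64(348.08430905707297))
scene pred bed corner (np.float64(160.10367951073266), np.float64(360.27526743210296))
scene pred bed corner (np.float64(175.96790485751222), np.float64(272.93415879226234))
scene pred bed corner (np.float64(288.8014054126135), np.float64(265.7029920621092))
```

```bash
cat > go.py <<'E'
# usage: go.py x y z(mm, sled)  -> tool-frame delta
from h import *
from workcell import robot
from scipy.spatial.transform import Rotation as Ro
d=np.load("sled.npz"); M,o,y=d["M"],d["o"],float(d["y"])
s=robot.observe(); Rt=Ro.from_euler("xyz",s["orientation"])
p=s["ee_pos"]; ps=np.r_[1000*M.T@(p[:2]-o),1000*p[2]]
F=s["ft_force"]; print("t",round(s["t"],2),"sled mm",ps.round(1),"F sled",np.r_[M.T@F[:2],F[2]].round(2),"w",s["gripper_width"])
G=Ro.from_euler("xyz",[np.pi,0,y-np.pi/2]); print("turn deg",np.degrees((Rt.inv()*G).as_rotvec()).round(2))
if len(sys.argv)>3:
    T=np.array([float(a) for a in sys.argv[1:4]]); X=np.r_[M@T[:2]/1000+o,T[2]/1000]
    print("delta tool now cm",(100*Rt.inv().apply(X-p)).round(2),"with goal orient cm",(100*G.inv().apply(X-p)).round(2))
E
python3 go.py -68 -140 150
```

```text
t 0.1 sled mm [-382.7 -369.6  221.6] F sled [0.02 0.75 0.47] w 0.08715087323682001
turn deg [ 0.02  0.1  17.12]
delta tool now cm [-12.66 -36.84   7.17] with goal orient cm [-22.96 -31.47   7.16]
```

Call:
play_rows --pt "0 0 0 0 0 5.7 255" --pt "0 0 0 0 0 5.7 255" --pt "0 0 0 0 0 5.7 255" --pt "-2.3 -3.1 0 0 0 0 255" --pt "-2.3 -3.1 0 0 0 0 255" --pt "-2.3 -3.1 0 0 0 0 255" --pt "-2.3 -3.1 0 0 0 0 255" --pt "-2.3 -3.1 0 0 0 0 255"

```text
t: 0.77
ee_pos: [0.3981, -0.4663, 0.2149]
orientation: [3.13, 0.005, -1.488]
ft_force: [0.6, -0.6, 0.3]
gripper_width: 0.0418
```

```bash
python3 go.py -68 -140 150
```

```text
t 0.77 sled mm [-235.5 -260.2  214.9] F sled [ 0.52 -0.64  0.3 ] w 0.041796280043238876
turn deg [ 0.68  0.31 -2.27]
delta tool now cm [-12.64 -16.33   6.36] with goal orient cm [-12.02 -16.75   6.49]
```

Call:
play_rows --pt "-2.4 -3.3 0 0.6 0.3 -2.3 255" --pt "-2.4 -3.3 0 0 0 0 255" --pt "-2.4 -3.3 1 0 0 0 255" --pt "-2.4 -3.3 1 0 0 0 255" --pt "-2.4 -3.3 1 0 0 0 255" --pt "0 0 1 0 0 0 255" --pt "0 0 1 0 0 0 255" --pt "0 0 0 0 0 0 255"

```text
t: 1.43
ee_pos: [0.5565, -0.3116, 0.161]
orientation: [-3.14, 0.008, -1.429]
ft_force: [0.7, 1.4, -0.0]
gripper_width: 0.0008
```

```bash
python3 go.py -68 -140 26
```

```text
t 1.43 sled mm [ -59.5 -125.8  161. ] F sled [ 0.86  1.32 -0.05] w 0.0007783207883273561
turn deg [-0.1   0.44  1.14]
delta tool now cm [ 1.51  0.91 13.48] with goal orient cm [ 1.42  0.85 13.5 ]
```

Call:
play_rows --pt "1.5 0.9 0 0 0.4 1.1 255" --pt "0 0 3 0 0 0 255" --pt "0 0 3 0 0 0 255" --pt "0 0 3 0 0 0 255" --pt "0 0 0 0 0 0 255" --pt "0 0 1 0 0 0 255" --pt "0 0 0 0 0 0 255" --pt "0 0 0 0 0 0 255"

```text
t: 2.1
ee_pos: [0.5411, -0.3495, 0.0635]
orientation: [-3.139, -0.014, -1.474]
ft_force: [0.7, 0.8, 0.4]
gripper_width: 0.0005
```

```bash
python3 go.py -68 -140 27;  python3 - <<'E'
from workcell import robot
import cv2
cv2.imwrite("pics/top1.png",cv2.resize(robot.capture("top")["frame"][135:285,310:480],None,fx=4,fy=4,interpolation=cv2.INTER_CUBIC))
E
```

```text
t 2.1 sled mm [ -79.4 -161.6   63.5] F sled [0.78 0.7  0.37] w 0.00048161228998956445
turn deg [-0.12 -0.79 -1.44]
delta tool now cm [-2.24 -1.07  3.62] with goal orient cm [-2.16 -1.14  3.65]
```

View pics/top1.png

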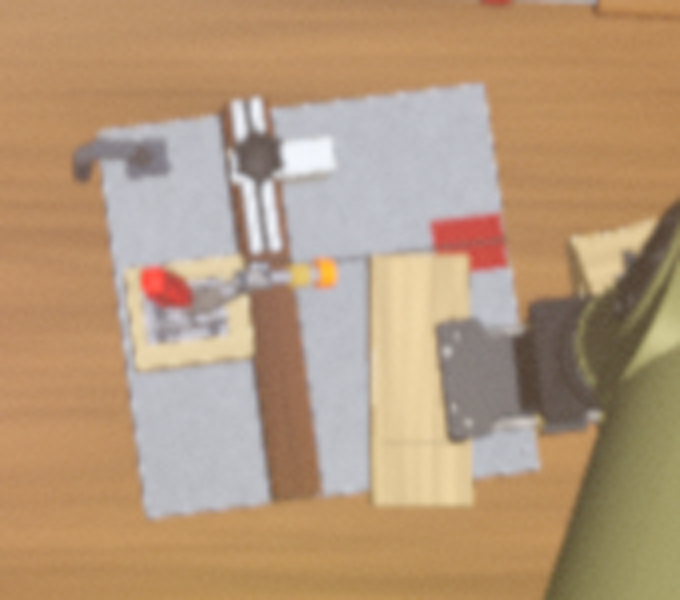

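Call:
play_rows --pt "-2 -0.8 0 0 -0.7 -1.4 255" --pt "0 0 0 0 0 0 255" --pt "0 0 1 0 0 0 255" --pt "0 0 1 0 0 0 255" --pt "0 0 1 0 0 0 255" --pt "0 0 0.3 0 0 0 255" --pt "0 0 0 0 0 0 255" --pt "0 0 0 0 0 0 255"

```text
t: 2.82
ee_pos: [0.5516, -0.3272, 0.0325]
orientation: [-3.132, -0.005, -1.445]
ft_force: [-0.5, -0.1, -0.3]
gripper_width: 0.0004
```

```bash
python3 go.py -68 -135 27
```

```text
t 2.82 sled mm [ -66.2 -140.7   32.5] F sled [-0.53 -0.03 -0.3 ] w 0.00039656840766365335
turn deg [-0.52 -0.29  0.21]
delta tool now cm [-0.58  0.18  0.55] with goal orient cm [-0.57  0.18  0.55]
```

Call:
play_rows --pt "-0.5 0.1 0.4 -0.5 -0.3 0.2 255" --pt "-0.5 0 0 0 0 0 255" --pt "-0.5 0 0 0 0 0 255" --pt "-0.5 0 0 0 0 0 255" --pt "-0.4 0 0 0 0 0 255" --pt "-0.4 0 0 0 0 0 255" --pt "-0.3 0 0 0 0 0 255" --pt "-0.2 0 0 0 0 0 255"

```text
t: 3.48
ee_pos: [0.546, -0.293, 0.0286]
orientation: [3.142, -0.002, -1.45]
ft_force: [0.4, -0.6, -0.3]
gripper_width: 0.0005
```

```bash
python3 go.py -68 -85 27
```

```text
t 3.48 sled mm [ -67.6 -106.1   28.6] F sled [ 0.28 -0.62 -0.27] w 0.00048433801925111026
turn deg [ 0.01 -0.09 -0.09]
delta tool now cm [-2.11  0.05  0.16] with goal orient cm [-2.11  0.04  0.16]
```

Call:
play_rows --pt "-0.25 0 0 0 0 0 255" --pt "-0.25 0 0 0 0 0 255" --pt "-0.25 0 0 0 0 0 255" --pt "-0.25 0 0 0 0 0 255" --pt "-0.2 0 0 0 0 0 255" --pt "-0.2 0 0 0 0 0 255" --pt "-0.2 0 0 0 0 0 255" --pt "-0.2 0 0 0 0 0 255"

```text
t: 4.15
ee_pos: [0.5437, -0.2742, 0.029]
orientation: [-3.141, -0.003, -1.451]
ft_force: [0.4, -1.3, 0.0]
gripper_width: 0.0003
```

```bash
python3 go.py -68 -85 27
```

```text
t 4.15 sled mm [-67.6 -87.2  29. ] F sled [ 0.24 -1.3   0.03] w 0.0002574634761682656
turn deg [-0.03 -0.17 -0.13]
delta tool now cm [-0.22  0.04  0.2 ] with goal orient cm [-0.22  0.04  0.2 ]
```

Call:
play_rows --pt "-0.12 0 0 0 0 0 255" --pt "-0.12 0 0 0 0 0 255" --pt "-0.12 0 0 0 0 0 255" --pt "-0.12 0 0 0 0 0 255" --pt "-0.12 0 0 0 0 0 255" --pt "-0.12 0 0 0 0 0 255" --pt "-0.12 0 0 0 0 0 255" --pt "-0.12 0 0 0 0 0 255"

```text
t: 4.82
ee_pos: [0.5441, -0.2647, 0.0297]
orientation: [-3.138, -0.005, -1.452]
ft_force: [0.8, -1.6, -1.5]
gripper_width: 0.0002
```

```bash
python3 go.py -68 -85 27
```

```text
t 4.82 sled mm [-66.1 -77.8  29.7] F sled [ 0.6  -1.66 -1.51] w 0.00022107815068425933
turn deg [-0.23 -0.3  -0.16]
delta tool now cm [0.72 0.19 0.27] with goal orient cm [0.72 0.19 0.27]
```

Call:
play_rows --pt "-0.1 0 0 0 0 0 255" --pt "-0.1 0 0 0 0 0 255" --pt "-0.1 0 0 0 0 0 255" --pt "-0.1 0 0 0 0 0 255" --pt "-0.1 0 0 0 0 0 255" --pt "-0.1 0 0 0 0 0 255" --pt "-0.1 0 0 0 0 0 255" --pt "-0.1 0 0 0 0 0 255"

```text
t: 5.48
ee_pos: [0.5443, -0.2643, 0.0311]
orientation: [-3.133, -0.017, -1.455]
ft_force: [1.5, -4.5, -2.3]
gripper_width: 0.0003
```

```bash
python3 go.py -68 -85 27
```

```text
t 5.48 sled mm [-65.8 -77.5  31.1] F sled [ 0.95 -4.67 -2.26] w 0.00026770009839732035
turn deg [-0.48 -0.96 -0.35]
delta tool now cm [0.75 0.22 0.43] with goal orient cm [0.75 0.22 0.41]
```

Call:
play_rows --pt "-0.15 0 0.1 -0.3 -0.7 -0.2 255" --pt "-0.2 0 0.05 -0.1 -0.3 0 255" --pt "-0.2 0 0.05 0 -0.3 0 255" --pt "-0.2 0 0.05 0 -0.3 0 255" --pt "-0.2 0 0 0 -0.3 0 255" --pt "-0.2 0 0 0 -0.3 0 255" --pt "-0.2 0 0 0 -0.3 0 255" --pt "-0.2 0 0 0 -0.3 0 255"

```text
t: 6.15
ee_pos: [0.5443, -0.2642, 0.0315]
orientation: [-3.133, 0.012, -1.459]
ft_force: [2.3, -6.8, -2.7]
gripper_width: 0.0002
```

```bash
python3 go.py -68 -85 27
```

```text
t 6.15 sled mm [-65.8 -77.4  31.5] F sled [ 1.42 -7.06 -2.68] w 0.00022547729788561933
turn deg [-0.51  0.68 -0.56]
delta tool now cm [0.77 0.21 0.44] with goal orient cm [0.76 0.22 0.45]
```

Call:
play_rows --pt "-0.3 0 0 0 0 0 255" --pt "-0.3 0 0 0 0 0 255" --pt "-0.35 0 0.05 0 0 0 255" --pt "-0.35 0 0.05 0 0 0 255" --pt "-0.4 0 0.05 0 0 0 255" --pt "-0.4 0 0.05 0 0 0 255" --pt "-0.4 0 0.05 0 0 0 255" --pt "-0.4 0 0.05 0 0 0 255"

```text
t: 6.82
ee_pos: [0.5442, -0.2645, 0.0339]
orientation: [-3.119, -0.028, -1.474]
ft_force: [2.1, -9.7, -1.7]
gripper_width: 0.0008
```

```bash
python3 go.py -68 -85 27
```

```text
t 6.82 sled mm [-65.9 -77.6  33.9] F sled [ 0.93 -9.87 -1.67] w 0.0008277480538657946
turn deg [-1.29 -1.61 -1.4 ]
delta tool now cm [0.73 0.21 0.71] with goal orient cm [0.74 0.21 0.69]
```

Call:
play_rows --pt "-0.4 0 0.25 -0.6 -0.8 -0.6 255" --pt "-0.45 0 0.25 -0.5 -0.8 -0.5 255" --pt "-0.5 0 0.2 -0.3 -0.6 -0.3 255" --pt "-0.5 0 0.15 -0.3 -0.6 -0.3 255" --pt "-0.5 0 0.15 -0.3 -0.6 -0.3 255" --pt "-0.5 0 0.15 -0.3 -0.6 -0.3 255" --pt "-0.5 0 0.15 -0.3 -0.6 -0.3 255" --pt "-0.5 0 0.15 -0.3 -0.6 -0.3 255"

```text
t: 7.48
ee_pos: [0.5443, -0.264, 0.0295]
orientation: [3.13, 0.012, -1.439]
ft_force: [2.0, -9.7, 0.6]
gripper_width: 0.0004
```

```bash
python3 go.py -68 -85 27
```

```text
t 7.48 sled mm [-65.7 -77.2  29.5] F sled [ 0.81 -9.83  0.65] w 0.0003535886850263234
turn deg [0.68 0.69 0.54]
delta tool now cm [0.78 0.23 0.24] with goal orient cm [0.78 0.23 0.25]
```

Call:
play_rows --pt "-0.55 0 0.05 0 0 0 255" --pt "-0.6 0 0.1 0 0 0 255" --pt "-0.6 0 0.1 0 -0.2 0 255" --pt "-0.6 0 0.1 0 -0.2 0 255" --pt "-0.6 0 0.1 -0.2 -0.2 -0.2 255" --pt "-0.6 0 0.1 -0.2 -0.2 -0.2 255" --pt "-0.6 0 0.1 -0.2 -0.2 -0.2 255" --pt "-0.6 0 0.1 -0.2 -0.2 -0.2 255"

```text
t: 8.15
ee_pos: [0.5443, -0.2643, 0.0317]
orientation: [3.138, -0.032, -1.45]
ft_force: [3.6, -12.7, -1.2]
gripper_width: 0.0007
```

```bash
python3 go.py -68 -85 27
```

```text
t 8.15 sled mm [-65.8 -77.4  31.7] F sled [  2.   -13.06  -1.23] w 0.000681137717024529
turn deg [ 0.22 -1.82 -0.07]
delta tool now cm [0.75 0.22 0.49] with goal orient cm [0.76 0.22 0.47]
```

Call:
play_rows --pt "-0.65 0 0.12 0 -0.4 0 255" --pt "-0.68 0 0.12 0 -0.4 0 255" --pt "-0.68 0 0.12 0 -0.4 0 255" --pt "-0.68 0 0.12 0 -0.4 0 255" --pt "-0.68 0 0.12 0 -0.4 0 255" --pt "-0.68 0 0.12 0 -0.4 0 255" --pt "-0.68 0 0.12 0 -0.4 0 255" --pt "-0.68 0 0.12 0 -0.4 0 255"

```text
t: 8.82
ee_pos: [0.5442, -0.2645, 0.0322]
orientation: [-3.12, -0.048, -1.476]
ft_force: [3.5, -13.2, -1.3]
gripper_width: 0.0002
```

```bash
python3 go.py -68 -85 27
```

```text
t 8.82 sled mm [-65.9 -77.6  32.2] F sled [  1.89 -13.54  -1.28] w 0.00016457327124476889
turn deg [-1.18 -2.75 -1.51]
delta tool now cm [0.72 0.2  0.55] with goal orient cm [0.74 0.21 0.52]
```

Call:
play_rows --pt "0.3 0 0 -0.5 -0.5 -0.5 255" --pt "0.8 0 0 -0.5 -0.5 -0.5 255" --pt "0.5 0 -1 -0.2 -0.5 -0.5 255" --pt "0 0 -1.5 0 0 0 255" --pt "0 1 -1.5 0 0 0 255" --pt "0 2 -0.5 0 0 0 255" --pt "0 2 0 0 0 0 255" --pt "0 2 0 0 0 0 255"

```text
t: 9.48
ee_pos: [0.4758, -0.2793, 0.0779]
orientation: [3.132, 0.001, -1.438]
ft_force: [0.2, 0.5, 0.2]
gripper_width: 0.0007
```

```bash
python3 go.py -180 -25 75
```

```text
t 9.48 sled mm [-135.6  -84.    77.9] F sled [0.27 0.49 0.25] w 0.000720106555194443
turn deg [0.53 0.05 0.6 ]
delta tool now cm [-5.95  4.38  0.34] with goal orient cm [-5.9   4.44  0.29]
```

Call:
play_rows --pt "-1 1.5 0 0.5 0 0.6 255" --pt "-1.2 1.2 0 0 0 0 255" --pt "-1.2 1 0 0 0 0 255" --pt "-1.2 0.5 0 0 0 0 255" --pt "-1 0 0 0 0 0 255" --pt "0 0 0 0 0 0 255" --pt "0 0 0 0 0 0 255" --pt "0 0 0 0 0 0 255"

```text
t: 10.15
ee_pos: [0.4195, -0.2204, 0.0766]
orientation: [3.13, 0.019, -1.447]
ft_force: [0.2, 0.7, -0.1]
gripper_width: 0.0005
```

```bash
python3 go.py -180 -24 29;  python3 - <<'E'
from workcell import robot
import cv2,pickle
c=robot.capture("top");pickle.dump(c,open("top2.pkl","wb"))
cv2.imwrite("pics/top2.png",cv2.resize(c["frame"][145:275,325:455],None,fx=4.6,fy=4.6,interpolation=cv2.INTER_CUBIC))
E
```

```text
t 10.15 sled mm [-184.3  -18.6   76.6] F sled [ 0.32  0.62 -0.07] w 0.0005004473104926413
turn deg [0.66 1.07 0.12]
delta tool now cm [ 0.63 -0.49  4.74] with goal orient cm [ 0.54 -0.43  4.76]
```

View pics/top2.png

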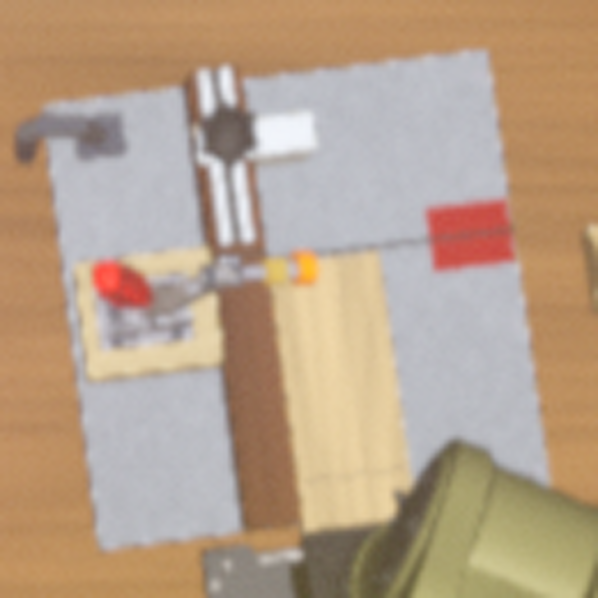

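The blank lies flush against the fence; its far edge is at crop row ~252 (x ≈ 20 mm). The gripper is behind its near end, and I'm descending now.

Call:
play_rows --pt "0.4 0 1 0.4 0.6 0.1 255" --pt "0 0 1.2 0.2 0.3 0 255" --pt "0 0 1.2 0 0 0 255" --pt "0 0 0.8 0 0 0 255" --pt "0 0 0.3 0 0 0 255" --pt "0 -0.3 0 0 0 0 255" --pt "0 -0.3 0 0 0 0 255" --pt "0 -0.3 0 0 0 0 255"

```text
t: 10.87
ee_pos: [0.4332, -0.2267, 0.0307]
orientation: [-3.139, 0.002, -1.451]
ft_force: [0.1, -0.9, 0.1]
gripper_width: 0.0006
```

```bash
python3 go.py -100 -24 29
```

```text
t 10.87 sled mm [-171.5  -26.6   30.7] F sled [ 0.02 -0.94  0.06] w 0.0006088748054862085
turn deg [-0.13  0.1  -0.13]
delta tool now cm [-0.27 -7.15  0.18] with goal orient cm [-0.26 -7.15  0.17]
```

Call:
play_rows --pt "0.9 0 0.2 0 0 0 255" --pt "0 -0.5 0 0 0 0 255" --pt "0 -0.5 0 0 0 0 255" --pt "0 -0.5 0 0 0 0 255" --pt "0 -0.5 0 0 0 0 255" --pt "0 -0.5 0 0 0 0 255" --pt "0 -0.5 0 0 0 0 255" --pt "0 -0.5 0 0 0 0 255"

```text
t: 11.53
ee_pos: [0.4716, -0.2333, 0.0299]
orientation: [3.141, 0.001, -1.452]
ft_force: [-2.1, -1.2, 1.9]
gripper_width: 0.0006
```

```bash
python3 go.py -100 -36 29
```

```text
t 11.53 sled mm [-134.1  -37.9   29.9] F sled [-2.22 -0.9   1.86] w 0.0006139513807079019
turn deg [ 0.03  0.04 -0.19]
delta tool now cm [-0.2  -3.41  0.09] with goal orient cm [-0.19 -3.41  0.09]
```

Call:
play_rows --pt "0 -0.4 0 0 0 0 255" --pt "0 -0.4 0 0 0 0 255" --pt "0 -0.4 0 0 0 0 255" --pt "0 -0.4 0 0 0 0 255" --pt "0 -0.4 0 0 0 0 255" --pt "0 -0.2 0 0 0 0 255" --pt "0 0 0 0 0 0 255" --pt "0 0 0 0 0 0 255"

```text
t: 12.2
ee_pos: [0.497, -0.2299, 0.0299]
orientation: [3.141, 0.001, -1.451]
ft_force: [-3.2, -1.2, 3.1]
gripper_width: 0.0005
```

```bash
python3 go.py -100 -24 29;  python3 - <<'E'
from workcell import robot
import cv2,pickle
c=robot.capture("top");pickle.dump(c,open("top3.pkl","wb"))
cv2.imwrite("pics/top3.png",cv2.resize(c["frame"][145:275,325:455],None,fx=4.6,fy=4.6,interpolation=cv2.INTER_CUBIC))
E
```

```text
t 12.2 sled mm [-108.6  -37.5   29.9] F sled [-3.3  -0.82  3.11] w 0.00047792039824244543
turn deg [ 0.03  0.05 -0.12]
delta tool now cm [-1.36 -0.85  0.09] with goal orient cm [-1.35 -0.86  0.09]
```

View pics/top3.png

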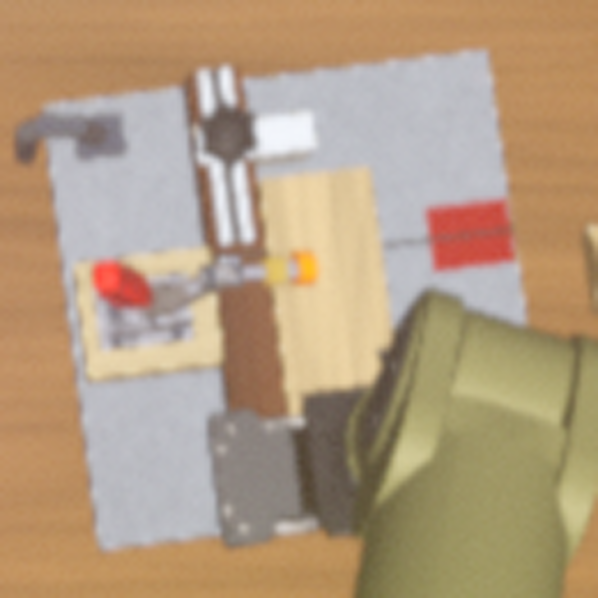

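The blank is along the fence; its far edge (crop row ~172) is about 10 mm short of the stop (~157). I back off, shift the push line to y −24 (in line with the stop), then close the gap gently.

Call:
play_rows --pt "0 0.6 0 0 0 0 255" --pt "-0.6 0 0 0 0 0 255" --pt "-0.6 0 0 0 0 0 255" --pt "0 0 0 0 0 0 255" --pt "0 -0.3 0 0 0 0 255" --pt "0 -0.3 0 0 0 0 255" --pt "0 -0.2 0 0 0 0 255" --pt "0 -0.1 0 0 0 0 255"

```text
t: 12.92
ee_pos: [0.4991, -0.2154, 0.0304]
orientation: [-3.14, 0.001, -1.45]
ft_force: [-3.5, -1.0, 2.6]
gripper_width: 0.0006
```

```bash
python3 go.py -100 -24 29
```

```text
t 12.92 sled mm [-104.7  -23.4   30.4] F sled [-3.63 -0.58  2.59] w 0.0006105128599020129
turn deg [-0.12  0.04 -0.09]
delta tool now cm [ 0.06 -0.47  0.14] with goal orient cm [ 0.06 -0.47  0.14]
```

Call:
play_rows --pt "0 -0.12 0 0 0 0 255" --pt "0 -0.12 0 0 0 0 255" --pt "0 -0.12 0 0 0 0 255" --pt "0 -0.12 0 0 0 0 255" --pt "0 -0.12 0 0 0 0 255" --pt "0 -0.12 0 0 0 0 255" --pt "0 -0.12 0 0 0 0 255" --pt "0 -0.12 0 0 0 0 255"

```text
t: 13.58
ee_pos: [0.5061, -0.2154, 0.0299]
orientation: [3.136, 0.002, -1.452]
ft_force: [-7.6, 0.7, 5.3]
gripper_width: 0.0005
```

```bash
python3 go.py -100 -24 29
```

```text
t 13.58 sled mm [-97.7 -24.3  29.9] F sled [-7.41  1.64  5.35] w 0.0005409297043936546
turn deg [ 0.31  0.1  -0.2 ]
delta tool now cm [-0.03  0.23  0.09] with goal orient cm [-0.03  0.23  0.09]
```

Call:
play_rows --pt "0 -0.12 0 0 0 0 255" --pt "0 -0.12 0 0 0 0 255" --pt "0 -0.12 0 0 0 0 255" --pt "0 -0.15 0 0 0 0 255" --pt "0 -0.15 0 0 0 0 255" --pt "0 -0.15 0 0 0 0 255" --pt "0 -0.15 0 0 0 0 255" --pt "0 -0.15 0 0 0 0 255"

```text
t: 14.25
ee_pos: [0.506, -0.2156, 0.029]
orientation: [3.112, 0.006, -1.456]
ft_force: [-5.7, -0.3, 4.4]
gripper_width: 0.0005
```

```bash
python3 go.py -100 -24 29
```

```text
t 14.25 sled mm [-97.9 -24.4  29. ] F sled [-5.69  0.37  4.36] w 0.0005219739163534646
turn deg [ 1.71  0.34 -0.39]
delta tool now cm [-0.04  0.21  0.01] with goal orient cm [-0.04  0.21  0.  ]
```

Call:
play_rows --pt "0 -0.2 -0.05 0.4 0 0 255" --pt "0 -0.2 -0.05 0.4 0 0 255" --pt "0 -0.22 -0.05 0.4 0 0 255" --pt "0 -0.25 -0.05 0.4 0 0 255" --pt "0 -0.25 -0.05 0.4 0 0 255" --pt "0 -0.25 -0.05 0.4 0 0 255" --pt "0 -0.25 -0.05 0.4 0 0 255" --pt "0 -0.25 -0.05 0.4 0 0 255"

```text
t: 14.92
ee_pos: [0.5062, -0.2155, 0.0288]
orientation: [3.13, 0.013, -1.46]
ft_force: [-8.0, -0.0, 4.7]
gripper_width: 0.0007
```

```bash
python3 go.py -100 -24 29
```

```text
t 14.92 sled mm [-97.7 -24.3  28.8] F sled [-7.9   0.94  4.7 ] w 0.000660911486074669
turn deg [ 0.63  0.76 -0.63]
delta tool now cm [-0.03  0.23 -0.02] with goal orient cm [-0.03  0.23 -0.02]
```

Call:
play_rows --pt "0 -0.3 -0.05 0.4 0.2 -0.2 255" --pt "0 -0.33 -0.05 0.4 0.2 -0.2 255" --pt "0 -0.36 -0.05 0.4 0 0 255" --pt "0 -0.4 -0.05 0.4 0 0 255" --pt "0 -0.4 -0.05 0.4 0 0 255" --pt "0 -0.4 -0.05 0.4 0 0 255" --pt "0 -0.4 -0.05 0.4 0 0 255" --pt "0 -0.4 -0.05 0.4 0 0 255"

```text
t: 15.58
ee_pos: [0.5062, -0.2155, 0.0287]
orientation: [3.127, 0.017, -1.46]
ft_force: [-12.0, -0.1, 9.2]
gripper_width: 0.0004
```

```bash
python3 go.py -100 -24 29
```

```text
t 15.58 sled mm [-97.7 -24.3  28.7] F sled [-11.87   1.37   9.22] w 0.0004187824600326068
turn deg [ 0.84  0.99 -0.66]
delta tool now cm [-0.03  0.24 -0.03] with goal orient cm [-0.03  0.23 -0.03]
```

Call:
play_rows --pt "0 -0.42 -0.12 0.4 0 0 255" --pt "0 -0.44 -0.15 0.4 0 0 255" --pt "0 -0.46 -0.15 0.4 0 0 255" --pt "0 -0.46 -0.15 0.4 0 0 255" --pt "0 -0.46 -0.15 0.4 0 0 255" --pt "0 -0.46 -0.15 0.4 0 0 255" --pt "0 -0.46 -0.15 0.4 0 0 255" --pt "0 -0.46 -0.15 0.4 0 0 255"

```text
t: 16.25
ee_pos: [0.506, -0.2153, 0.0288]
orientation: [3.111, 0.032, -1.469]
ft_force: [-10.4, -0.9, 3.3]
gripper_width: 0.0003
```

```bash
python3 go.py -100 -24 29
```

```text
t 16.25 sled mm [-97.8 -24.1  28.8] F sled [-10.48   0.42   3.35] w 0.0003171162032142666
turn deg [ 1.75  1.84 -1.14]
delta tool now cm [-0.01  0.22 -0.01] with goal orient cm [-0.01  0.22 -0.02]
```

Call:
play_rows --pt "0 -0.48 -0.1 0.6 0.4 -0.3 255" --pt "0 -0.52 -0.1 0.6 0.4 -0.3 255" --pt "0 -0.55 -0.1 0.5 0.3 -0.3 255" --pt "0 -0.55 -0.1 0.5 0.2 -0.2 255" --pt "0 -0.55 -0.1 0.5 0.2 -0.2 255" --pt "0 -0.55 -0.1 0.5 0.2 -0.2 255" --pt "0 -0.55 -0.1 0.5 0.2 -0.2 255" --pt "0 -0.55 -0.1 0.5 0.2 -0.2 255"

```text
t: 16.92
ee_pos: [0.5061, -0.2158, 0.0287]
orientation: [3.098, 0.011, -1.446]
ft_force: [-14.1, -0.7, 9.0]
gripper_width: 0.0003
```

```bash
python3 go.py -100 -24 29
```

```text
t 16.92 sled mm [-97.8 -24.6  28.7] F sled [-14.12   1.01   9.02] w 0.0002947296233389744
turn deg [2.48 0.64 0.16]
delta tool now cm [-0.07  0.22 -0.02] with goal orient cm [-0.06  0.22 -0.03]
```

Call:
play_rows --pt "0 -0.55 -0.12 0.6 0.1 0 255" --pt "0 -0.55 -0.12 0.6 0.1 0 255" --pt "0 -0.55 -0.12 0.6 0.1 0 255" --pt "0 -0.55 -0.12 0.6 0.1 0 255" --pt "0 -0.55 -0.12 0.6 0.1 0 255" --pt "0 -0.55 -0.12 0.6 0.1 0 255" --pt "0 -0.55 -0.12 0.6 0.1 0 255" --pt "0 -0.55 -0.12 0.6 0.1 0 255"

```text
t: 17.58
ee_pos: [0.506, -0.2157, 0.0288]
orientation: [3.094, 0.014, -1.459]
ft_force: [-13.8, -0.1, 8.8]
gripper_width: -0.0001
```

```bash
python3 go.py -100 -24 29
```

```text
t 17.58 sled mm [-97.8 -24.5  28.8] F sled [-13.7    1.57   8.76] w -6.11798189700365e-05
turn deg [ 2.73  0.79 -0.54]
delta tool now cm [-0.05  0.22 -0.01] with goal orient cm [-0.05  0.22 -0.02]
```

Call:
play_rows --pt "0 0.2 0 0.8 0.3 -0.2 255" --pt "0 0.7 0 0.8 0.3 -0.2 255" --pt "0 0.7 0 0.8 0 0 255" --pt "0 0.5 -1 0 0 0 255" --pt "0 0 -2 0 0 0 255" --pt "0 0 -3 0 0 0 255" --pt "0 0 -3 0 0 0 255" --pt "0 0 -3 0 0 0 255"

```text
t: 18.25
ee_pos: [0.482, -0.2158, 0.1485]
orientation: [3.136, 0.01, -1.45]
ft_force: [0.7, -0.8, 0.9]
gripper_width: 0.0004
```

```bash
python3 go.py -100 50 215;  python3 - <<'E'
from workcell import robot
import cv2,pickle
c=robot.capture("top");pickle.dump(c,open("top4.pkl","wb"))
cv2.imwrite("pics/top4.png",cv2.resize(c["frame"][145:275,325:455],None,fx=4.6,fy=4.6,interpolation=cv2.INTER_CUBIC))
E
```

```text
t 18.25 sled mm [-121.8  -21.8  148.5] F sled [ 0.57 -0.92  0.92] w 0.0004209086686693022
turn deg [ 0.34  0.58 -0.08]
delta tool now cm [-7.25 -2.13 -6.59] with goal orient cm [-7.18 -2.18 -6.65]
```

View pics/top4.png

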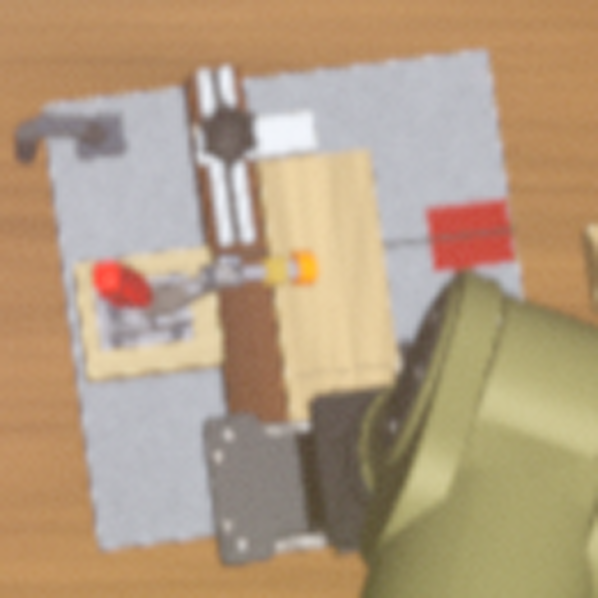

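The blank meets the stop and the stop hasn't moved. I'll compare its outer edge with the fence-pressed picture (top2) to see whether it left the fence.

Run:
```python
from h import *
d=np.load("sled.npz");M,o=d["M"],d["o"]
def edge(n,rows):
    c=pickle.load(open(n,"rb")); f=c["frame"].astype(float); sat=f[:,:,2]-f[:,:,0]; out=[]
    for r in rows:
        p=sat[r,398:425]; i=np.where((p[:-1]>35)&(p[1:]<=35))[0][0]; u=398+i+(p[i]-35)/(p[i]-p[i+1])
        out.append(1000*M.T@(ray(c,(u,r),.04)[:2]-o))
    out=np.array(out); k=np.polyfit(out[:,0],out[:,1],1); print(n,len(out),"y at x=-20: %.2f at x=-60: %.2f"%(np.polyval(k,-20),np.polyval(k,-60)),"slope",k[0])
edge("top2.pkl",range(203,232)); edge("top4.pkl",range(182,218)); edge("top4.pkl",range(203,218)); edge("top3.pkl",range(203,216))
```

```text
top2.pkl 29 y at x=-20: -66.13 at x=-60: -66.24 slope 0.002758431779032402
top4.pkl 36 y at x=-20: -68.37 at x=-60: -68.17 slope -0.005005805699983925
top4.pkl 15 y at x=-20: -68.27 at x=-60: -67.79 slope -0.012041177674073606
top3.pkl 13 y at x=-20: -67.54 at x=-60: -67.45 slope -0.002098406715256519
```

The blank drifted about 2 mm off the fence during the slide, so I press it to the fence again. I'll push at x ≈ −55, where the gripper body clears the clamp arm, and then re-press the stop.

Call:
play_rows --pt "2 0 0 0.3 0.5 0 255" --pt "2.5 0 1 0 0 0 255" --pt "2 -1.5 2 0 0 0 255" --pt "1 -2 2 0 0 0 255" --pt "0 -2 2 0 0 0 255" --pt "0 0 1 0 0 0 255" --pt "0 0 0 0 0 0 255" --pt "0 0 0 0 0 0 255"

```text
t: 18.97
ee_pos: [0.5644, -0.2925, 0.0908]
orientation: [-3.104, -0.023, -1.45]
ft_force: [-0.6, 0.4, -0.1]
gripper_width: 0.0003
```

```bash
python3 go.py -52 -105 27
```

```text
t 18.97 sled mm [ -49.3 -107.9   90.8] F sled [-0.53  0.44 -0.08] w 0.00028142554408713155
turn deg [-2.16 -1.31 -0.02]
delta tool now cm [-0.43  0.51  6.36] with goal orient cm [-0.29  0.27  6.38]
```

Call:
play_rows --pt "0 0.4 0 -2 -1.2 0 255" --pt "0 0 1.5 0 0 0 255" --pt "0 0 2 0 0 0 255" --pt "0 0 1.5 0 0 0 255" --pt "0 0 0.6 0 0 0 255" --pt "-0.4 0 0.2 0 0 0 255" --pt "-0.4 0 0 0 0 0 255" --pt "-0.4 0 0 0 0 0 255"

```text
t: 19.63
ee_pos: [0.5606, -0.2833, 0.0428]
orientation: [-3.128, -0.01, -1.451]
ft_force: [-1.1, -0.4, -0.9]
gripper_width: 0.0005
```

```bash
python3 go.py -55 -80 27
```

```text
t 19.63 sled mm [-51.9 -98.3  42.8] F sled [-1.1  -0.26 -0.88] w 0.00045684304228395657
turn deg [-0.76 -0.6  -0.12]
delta tool now cm [-1.85  0.33  1.56] with goal orient cm [-1.83  0.31  1.58]
```

Call:
play_rows --pt "0 0.2 0.7 -0.6 -0.5 0 255" --pt "0 0 0.6 0 0 0 255" --pt "-0.3 0 0.3 0 0 0 255" --pt "-0.3 0 0 0 0 0 255" --pt "-0.3 0 0 0 0 0 255" --pt "-0.3 0 0 0 0 0 255" --pt "-0.2 0 0 0 0 0 255" --pt "-0.1 0 0 0 0 0 255"

```text
t: 20.3
ee_pos: [0.5586, -0.2661, 0.0287]
orientation: [-3.136, -0.003, -1.449]
ft_force: [-0.8, -0.1, 0.6]
gripper_width: 0.0004
```

```bash
python3 go.py -55 -80 27
```

```text
t 20.3 sled mm [-51.8 -81.   28.7] F sled [-0.81  0.02  0.57] w 0.0004386745031827808
turn deg [-0.34 -0.18 -0.01]
delta tool now cm [-0.1   0.32  0.16] with goal orient cm [-0.1   0.32  0.17]
```

Call:
play_rows --pt "-0.1 0 0 -0.2 0 0 255" --pt "-0.1 0 0 0 0 0 255" --pt "-0.1 0 0 0 0 0 255" --pt "-0.1 0 0 0 0 0 255" --pt "-0.12 0 0 0 0 0 255" --pt "-0.12 0 0 0 0 0 255" --pt "-0.15 0 0 0 0 0 255" --pt "-0.15 0 0 0 0 0 255"

```text
t: 20.97
ee_pos: [0.5578, -0.2631, 0.0298]
orientation: [-3.137, -0.012, -1.453]
ft_force: [0.3, -5.3, -1.0]
gripper_width: 0.0006
```

```bash
python3 go.py -55 -80 27
```

```text
t 20.97 sled mm [-52.3 -77.9  29.8] F sled [-0.35 -5.31 -1.01] w 0.0005835748581259168
turn deg [-0.27 -0.71 -0.24]
delta tool now cm [0.21 0.27 0.28] with goal orient cm [0.21 0.27 0.28]
```

Call:
play_rows --pt "-0.25 0 0.05 0 -0.3 0 255" --pt "-0.35 0 0.05 0 -0.3 0 255" --pt "-0.45 0 0.08 0 -0.3 0 255" --pt "-0.55 0 0.1 0 -0.3 0 255" --pt "-0.6 0 0.1 0 -0.3 0 255" --pt "-0.6 0 0.1 0 -0.3 0 255" --pt "-0.6 0 0.1 0 -0.3 0 255" --pt "-0.6 0 0.1 0 -0.3 0 255"

```text
t: 21.63
ee_pos: [0.5582, -0.2627, 0.0307]
orientation: [-3.117, -0.025, -1.471]
ft_force: [1.7, -12.6, -1.7]
gripper_width: 0.0003
```

```bash
python3 go.py -55 -80 27
```

```text
t 21.63 sled mm [-51.8 -77.6  30.7] F sled [  0.14 -12.67  -1.68] w 0.00027149597635839074
turn deg [-1.37 -1.43 -1.23]
delta tool now cm [0.24 0.33 0.37] with goal orient cm [0.24 0.32 0.37]
```

Hold for one more call, then release and clear.

Call:
play_rows --pt "-0.64 0 0.1 0 -0.3 0 255" --pt "-0.66 0 0.1 0 -0.3 0 255" --pt "-0.66 0 0.1 0 -0.3 0 255" --pt "-0.66 0 0.1 0 -0.3 0 255" --pt "-0.66 0 0.1 0 -0.3 0 255" --pt "-0.66 0 0.1 0 -0.3 0 255" --pt "-0.66 0 0.1 0 -0.3 0 255" --pt "-0.66 0 0.1 0 -0.3 0 255"

```text
t: 22.3
ee_pos: [0.5583, -0.2629, 0.0323]
orientation: [-3.093, -0.051, -1.495]
ft_force: [2.4, -13.4, -0.8]
gripper_width: 0.0002
```

```bash
python3 go.py -55 -80 27
```

```text
t 22.3 sled mm [-51.7 -77.8  32.3] F sled [  0.7  -13.6   -0.82] w 0.0001795740049147452
turn deg [-2.71 -3.01 -2.6 ]
delta tool now cm [0.21 0.35 0.53] with goal orient cm [0.22 0.33 0.53]
```

Call:
play_rows --pt "0.3 0 0 -0.5 -0.5 -0.4 255" --pt "0.8 0 0 -0.5 -0.5 -0.4 255" --pt "0.5 0 -1 -0.2 -0.5 -0.4 255" --pt "0 0 -1.5 0 0 0 255" --pt "0 1 -1.5 0 0 0 255" --pt "0 2 -0.5 0 0 0 255" --pt "0 2 0 0 0 0 255" --pt "0 1 0 0 0 0 255"

```text
t: 22.97
ee_pos: [0.5, -0.2767, 0.0774]
orientation: [-3.118, -0.008, -1.464]
ft_force: [0.2, 0.1, -0.7]
gripper_width: 0.0005
```

```bash
python3 go.py -125 -24 72
```

```text
t 22.97 sled mm [-111.2  -84.3   77.4] F sled [ 0.25  0.04 -0.73] w 0.000528045485719931
turn deg [-1.35 -0.47 -0.86]
delta tool now cm [-6.02  1.48  0.46] with goal orient cm [-6.03  1.38  0.54]
```

Call:
play_rows --pt "-1 0.8 0 -0.7 -0.3 -0.5 255" --pt "-1.2 0.6 0 -0.5 0 -0.3 255" --pt "-1.2 0 0 0 0 0 255" --pt "-1.2 0 0 0 0 0 255" --pt "-1 0 0.5 0 0 0 255" --pt "0 0 0.8 0 0 0 255" --pt "0 0 0.5 0 0 0 255" --pt "0 0 0 0 0 0 255"

```text
t: 23.63
ee_pos: [0.4787, -0.2105, 0.0562]
orientation: [3.141, 0.004, -1.441]
ft_force: [-0.2, 1.0, -0.1]
gripper_width: 0.0002
```

```bash
python3 go.py -115 -24 29
```

```text
t 23.63 sled mm [-124.4  -16.    56.2] F sled [-0.04  0.98 -0.11] w 0.0001876374875057472
turn deg [0.03 0.21 0.45]
delta tool now cm [ 0.81 -0.93  2.72] with goal orient cm [ 0.8  -0.94  2.72]
```

Call:
play_rows --pt "0.7 0 0 0 0.2 0.4 255" --pt "0.2 0 0.8 0 0 0 255" --pt "0 0 1 0 0 0 255" --pt "0 0 0.6 0 0 0 255" --pt "0 -0.3 0 0 0 0 255" --pt "0 -0.4 0 0 0 0 255" --pt "0 -0.4 0 0 0 0 255" --pt "0 -0.2 0 0 0 0 255"

```text
t: 24.3
ee_pos: [0.4931, -0.2214, 0.0276]
orientation: [3.139, 0.001, -1.453]
ft_force: [0.3, 0.6, -0.0]
gripper_width: 0.0008
```

```bash
python3 go.py -98 -24 29
```

```text
t 24.3 sled mm [-111.4  -28.6   27.6] F sled [ 0.42  0.6  -0.  ] w 0.0007548537126279727
turn deg [ 0.16  0.03 -0.26]
delta tool now cm [-0.47 -1.34 -0.14] with goal orient cm [-0.46 -1.34 -0.14]
```

Call:
play_rows --pt "-0.3 -0.3 -0.1 0.1 0 -0.2 255" --pt "0 -0.3 0 0 0 0 255" --pt "0 -0.3 0 0 0 0 255" --pt "0 -0.2 0 0 0 0 255" --pt "-0.03 -0.12 0 0 0 0 255" --pt "-0.03 -0.12 0 0 0 0 255" --pt "-0.03 -0.12 0 0 0 0 255" --pt "-0.03 -0.12 0 0 0 0 255"

```text
t: 24.97
ee_pos: [0.5062, -0.2164, 0.0298]
orientation: [3.132, -0.0, -1.45]
ft_force: [-4.8, -1.4, 3.7]
gripper_width: 0.0005
```

```bash
python3 go.py -98 -24 29
```

```text
t 24.97 sled mm [-97.7 -25.2  29.8] F sled [-4.91 -0.8   3.67] w 0.000531248667774607
turn deg [ 0.52 -0.02 -0.08]
delta tool now cm [-0.12  0.03  0.08] with goal orient cm [-0.12  0.03  0.08]
```

Call:
play_rows --pt "-0.08 -0.2 -0.05 0.3 0 0 255" --pt "-0.08 -0.28 -0.06 0.3 0 0 255" --pt "-0.08 -0.36 -0.08 0.4 0 0 255" --pt "-0.08 -0.42 -0.1 0.4 0 0 255" --pt "-0.08 -0.48 -0.1 0.5 0 0 255" --pt "-0.08 -0.5 -0.1 0.5 0 0 255" --pt "-0.08 -0.52 -0.1 0.5 0 0 255" --pt "-0.08 -0.52 -0.1 0.5 0 0 255"

```text
t: 25.63
ee_pos: [0.5063, -0.2161, 0.0297]
orientation: [3.131, 0.004, -1.463]
ft_force: [-11.6, -1.5, 7.6]
gripper_width: 0.0008
```

```bash
python3 go.py -98 -24 29
```

```text
t 25.63 sled mm [-97.6 -24.9  29.7] F sled [-11.74  -0.11   7.65] w 0.0008039332980290742
turn deg [ 0.6   0.23 -0.81]
delta tool now cm [-0.09  0.04  0.07] with goal orient cm [-0.09  0.04  0.07]
```

Call:
play_rows --pt "-0.12 -0.56 -0.1 0.5 0 -0.2 255" --pt "-0.12 -0.58 -0.1 0.5 0 -0.2 255" --pt "-0.12 -0.58 -0.1 0.5 0 -0.2 255" --pt "-0.12 -0.58 -0.1 0.5 0 -0.2 255" --pt "-0.12 -0.58 -0.1 0.5 0 -0.2 255" --pt "-0.12 -0.58 -0.1 0.5 0 -0.2 255" --pt "-0.12 -0.58 -0.1 0.5 0 -0.2 255" --pt "-0.12 -0.58 -0.1 0.5 0 -0.2 255"

```text
t: 26.3
ee_pos: [0.5063, -0.2161, 0.0299]
orientation: [3.115, 0.009, -1.453]
ft_force: [-12.4, -2.6, 8.6]
gripper_width: 0.0005
```

```bash
python3 go.py -98 -24 29
```

```text
t 26.3 sled mm [-97.6 -25.   29.9] F sled [-12.67  -1.09   8.62] w 0.0005201792361467568
turn deg [ 1.52  0.52 -0.22]
delta tool now cm [-0.1   0.04  0.09] with goal orient cm [-0.1   0.04  0.09]
```

Call:
play_rows --pt "0 -0.3 -0.1 0.5 0 0 255" --pt "0 0.3 0 0.5 0 0 255" --pt "0 0.7 0 0.5 0 0 255" --pt "0 0.7 0 0.2 0 0 255" --pt "0 0.5 -1 0 0 0 255" --pt "0 0 -2 0 0 0 255" --pt "0 0 -3 0 0 0 255" --pt "0 0 -3 0 0 0 255"

```text
t: 26.97
ee_pos: [0.4786, -0.2169, 0.1179]
orientation: [3.136, 0.018, -1.454]
ft_force: [0.8, -0.7, 0.4]
gripper_width: 0.0005
```

```bash
python3 go.py -100 45 215;  python3 - <<'E'
from workcell import robot
import pickle
from h import *
c=robot.capture("top");pickle.dump(c,open("top5.pkl","wb"))
d=np.load("sled.npz");M,o=d["M"],d["o"]
def edge(n,rows):
    c=pickle.load(open(n,"rb")); f=c["frame"].astype(float); sat=f[:,:,2]-f[:,:,0]; out=[]
    for r in rows:
        p=sat[r,398:425]; i=np.where((p[:-1]>35)&(p[1:]<=35))[0][0]; u=398+i+(p[i]-35)/(p[i]-p[i+1])
        out.append(1000*M.T@(ray(c,(u,r),.04)[:2]-o))
    out=np.array(out); k=np.polyfit(out[:,0],out[:,1],1); print(n,len(out),"y at x=-20: %.2f at x=-60: %.2f"%(np.polyval(k,-20),np.polyval(k,-60)),"slope",k[0])
edge("top2.pkl",range(203,232)); edge("top4.pkl",range(182,218)); edge("top5.pkl",range(182,218))
E
```

```text
t 26.97 sled mm [-125.3  -22.4  117.9] F sled [ 0.75 -0.75  0.36] w 0.00047004657530643363
turn deg [ 0.3   1.02 -0.3 ]
delta tool now cm [-6.93 -2.44 -9.6 ] with goal orient cm [-6.74 -2.53 -9.71]
top2.pkl 29 y at x=-20: -66.13 at x=-60: -66.24 slope 0.002758431779032402
top4.pkl 36 y at x=-20: -68.37 at x=-60: -68.17 slope -0.005005805699983925
top5.pkl 36 y at x=-20: -66.72 at x=-60: -66.53 slope -0.004648555348071763
```

The outer edge is now within about 0.5 mm of its fence-pressed position and the stop contact is unchanged at x −97.6. Next is the clamp: rise, go over, and approach the handle from the front above 185 mm.

Call:
play_rows --pt "0 0 -3 0.3 0.9 -0.3 255" --pt "0 0 -3 0 0 0 255" --pt "0 0 -2.5 0 0 0 255" --pt "-1.5 0 -0.5 0 0 0 255" --pt "-2 -1 0 0 0 0 255" --pt "-1.5 -2 0 0 0 0 255" --pt "0 -2.5 0 0 0 0 255" --pt "0 -2 0 0 0 0 255"

```text
t: 27.68
ee_pos: [0.551, -0.1583, 0.2326]
orientation: [-3.113, -0.017, -1.454]
ft_force: [0.4, -0.4, -0.3]
gripper_width: 0.0003
```

```bash
python3 go.py 0 60 193
```

```text
t 27.68 sled mm [-46.2  27.  232.6] F sled [ 0.38 -0.4  -0.29] w 0.0002786687689498757
turn deg [-1.64 -0.98 -0.26]
delta tool now cm [-3.39 -4.49  4.04] with goal orient cm [-3.3  -4.62  3.96]
```

Call:
play_rows --pt "-1 -1 0 -1.6 -0.9 -0.2 255" --pt "-1 -1.2 0 0 0 0 255" --pt "-1 -0.8 0 0 0 0 255" --pt "0 0 0 0 0 0 255" --pt "0 0 0 0 0 0 255" --pt "0 0 1.5 0 0 0 255" --pt "0 0 1.2 0 0 0 255" --pt "0 0 0 0 0 0 255"

```text
t: 28.35
ee_pos: [0.5801, -0.1177, 0.2068]
orientation: [-3.134, -0.0, -1.442]
ft_force: [-0.7, 0.6, -0.2]
gripper_width: 0.0006
```

```bash
python3 go.py 0 75 194
```

```text
t 28.35 sled mm [-12.4  63.7 206.8] F sled [-0.58  0.71 -0.23] w 0.0006489499628153468
turn deg [-0.42 -0.02  0.39]
delta tool now cm [-1.12 -1.24  1.29] with goal orient cm [-1.13 -1.24  1.28]
```

Call:
play_rows --pt "0 -1.1 0.6 -0.4 0 0.4 255" --pt "0 0 0.6 0 0 0 255" --pt "0 0 0 0 0 0 255" --pt "-0.6 0 0 0 0 0 255" --pt "-0.6 0 0 0 0 0 255" --pt "-0.6 0 0 0 0 0 255" --pt "-0.4 0 0 0 0 0 255" --pt "0 0 0 0 0 0 255"

```text
t: 29.02
ee_pos: [0.5848, -0.0958, 0.1959]
orientation: [3.141, -0.002, -1.454]
ft_force: [-0.1, 0.2, -0.5]
gripper_width: 0.0007
```

```bash
python3 go.py 0 124 187
```

```text
t 29.02 sled mm [ -5.   84.9 195.9] F sled [-0.09  0.26 -0.54] w 0.0007057319879034814
turn deg [ 0.04 -0.13 -0.3 ]
delta tool now cm [-3.91 -0.48  0.88] with goal orient cm [-3.91 -0.5   0.89]
```

Call:
play_rows --pt "-0.4 -0.4 0.1 0 0 -0.3 255" --pt "-0.5 0 0.1 0 0 0 255" --pt "-0.6 0 0.1 0 0 0 255" --pt "-0.6 0 0.1 0 0 0 255" --pt "-0.6 0 0.1 0 0 0 255" --pt "-0.6 0 0.1 0 0 0 255" --pt "-0.5 0 0.1 0 0 0 255" --pt "-0.2 0 0.1 0 0 0 255"

```text
t: 29.68
ee_pos: [0.5841, -0.0519, 0.188]
orientation: [-3.141, -0.004, -1.448]
ft_force: [-0.2, -0.5, 1.2]
gripper_width: 0.0006
```

```bash
python3 go.py 0 152 174
```

```text
t 29.68 sled mm [ -0.4 128.6 188. ] F sled [-0.23 -0.48  1.22] w 0.0005571054221742131
turn deg [-0.04 -0.24  0.05]
delta tool now cm [-2.35 -0.04  1.39] with goal orient cm [-2.34 -0.04  1.4 ]
```

Call:
play_rows --pt "-0.45 0 0.2 0 -0.2 0 255" --pt "-0.45 0 0.22 0 0 0 255" --pt "-0.45 0 0.25 0 0 0 255" --pt "-0.4 0 0.25 0 0 0 255" --pt "-0.35 0 0.3 0 0 0 255" --pt "-0.3 0 0.3 0 0 0 255" --pt "-0.25 0 0.3 0 0 0 255" --pt "-0.2 0 0.2 0 0 0 255"

```text
t: 30.35
ee_pos: [0.5807, -0.0197, 0.1663]
orientation: [-3.14, 0.0, -1.447]
ft_force: [-0.1, 0.9, -0.6]
gripper_width: 0.0004
```

```bash
python3 go.py 0 168 160
```

```text
t 30.35 sled mm [1.000e-01 1.609e+02 1.663e+02] F sled [-0.03  0.92 -0.58] w 0.0003966498289053969
turn deg [-0.12  0.01  0.08]
delta tool now cm [-0.71  0.01  0.63] with goal orient cm [-0.71  0.01  0.63]
```

Call:
play_rows --pt "-0.3 0 0.3 0 0 0 255" --pt "-0.3 0 0.3 0 0 0 255" --pt "-0.2 0 0.35 0 0 0 255" --pt "-0.2 0 0.35 0 0 0 255" --pt "-0.15 0 0.35 0 0 0 255" --pt "-0.1 0 0.3 0 0 0 255" --pt "-0.1 0 0.3 0 0 0 255" --pt "-0.05 0 0.3 0 0 0 255"

```text
t: 31.02
ee_pos: [0.5787, -0.0033, 0.1394]
orientation: [-3.14, 0.001, -1.447]
ft_force: [-2.4, 1.3, 6.6]
gripper_width: 0.0004
```

```bash
python3 go.py 0 181 123
python3 - <<'E'
from workcell import robot
import cv2
cv2.imwrite("pics/sc5.png",cv2.resize(robot.capture("scene")["frame"][180:370,150:350],None,fx=3,fy=3,interpolation=cv2.INTER_CUBIC))
E
```

```text
t 31.02 sled mm [  0.2 177.5 139.4] F sled [-2.27  1.58  6.61] w 0.00044557990248932425
turn deg [-0.11  0.07  0.09]
delta tool now cm [-0.35  0.02  1.64] with goal orient cm [-0.35  0.02  1.64]
```

View pics/sc5.png

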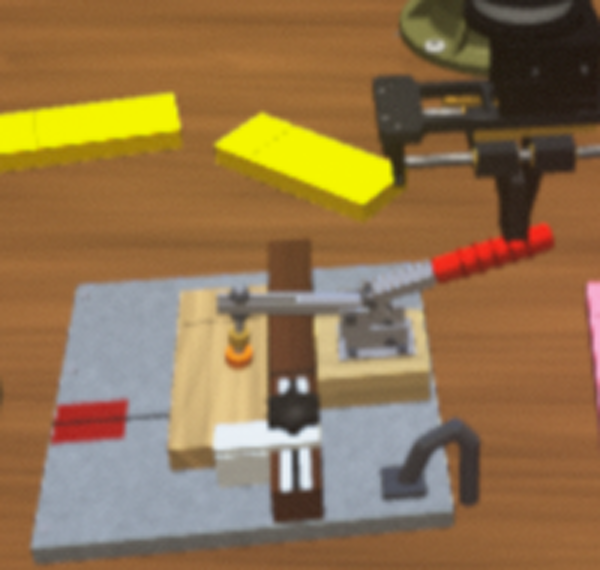

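The arm is down with the foot at the blank; the finger is on the grip's outer third (crop 515,238), with 6.6 N upward. I continue down.

Call:
play_rows --pt "-0.05 0 0.3 0 0 0 255" --pt "-0.05 0 0.3 0 0 0 255" --pt "-0.05 0 0.3 0 0 0 255" --pt "-0.05 0 0.3 0 0 0 255" --pt "0 0 0.3 0 0 0 255" --pt "0 0 0.3 0 0 0 255" --pt "0 0 0.3 0 0 0 255" --pt "0 0 0.3 0 0 0 255"

```text
t: 31.73
ee_pos: [0.5783, 0.0015, 0.118]
orientation: [-3.139, 0.002, -1.446]
ft_force: [0.5, -0.6, 0.2]
gripper_width: 0.0004
```

```bash
python3 go.py 0 181 103
```

```text
t 31.73 sled mm [  0.4 182.2 118. ] F sled [ 0.42 -0.61  0.25] w 0.00037417751190755287
turn deg [-0.17  0.12  0.18]
delta tool now cm [0.13 0.04 1.5 ] with goal orient cm [0.12 0.04 1.5 ]
```

Call:
play_rows --pt "0 0 0.25 0 0 0 255" --pt "0 0 0.25 0 0 0 255" --pt "0 0 0.25 0 0 0 255" --pt "0 0 0.2 0 0 0 255" --pt "0 0 0.2 0 0 0 255" --pt "0 0 0.1 0 0 0 255" --pt "0 0 0.1 0 0 0 255" --pt "0 0 0.1 0 0 0 255"

```text
t: 32.4
ee_pos: [0.5777, 0.0002, 0.1006]
orientation: [-3.141, 0.002, -1.447]
ft_force: [-2.4, 0.1, 6.3]
gripper_width: 0.0005
```

```bash
python3 go.py 0 181 103
```

```text
t 32.4 sled mm [ -0.5 181.  100.6] F sled [-2.35  0.34  6.28] w 0.00045774246161105377
turn deg [-0.02  0.09  0.1 ]
delta tool now cm [-0.   -0.05 -0.24] with goal orient cm [-0.   -0.05 -0.24]
```

Call:
play_rows --pt "0 0 -1 0 0 0 255" --pt "0 0 -2 0 0 0 255" --pt "0 0 -3 0 0 0 255" --pt "0 0 -3 0 0 0 255" --pt "0 1 -3 0 0 0 255" --pt "0 3 -1 0 0 0 255" --pt "0 3 0 0 0 0 255" --pt "0 1 0 0 0 0 255"

```text
t: 33.07
ee_pos: [0.498, -0.0097, 0.2396]
orientation: [-3.139, 0.002, -1.444]
ft_force: [0.6, 0.1, -0.6]
gripper_width: 0.0004
```

Call:
play_rows --pt "0 2.5 0 0 0 0 255" --pt "0 2.5 0 0 0 0 255" --pt "0 2.5 0 0 0 0 255" --pt "0 0.5 0 0 0 0 255" --pt "0 0 0 0 0 0 255" --pt "0 0 0 0 0 0 255" --pt "0 0 0 0 0 0 255" --pt "0 0 0 0 0 0 255"

```text
t: 33.73
ee_pos: [0.4164, -0.0203, 0.2452]
orientation: [-3.127, -0.003, -1.444]
ft_force: [-0.5, 0.5, -0.6]
gripper_width: 0.0004
```

```bash
python3 go.py 0 181 103
python3 - <<'E'
from workcell import robot
import cv2,pickle,numpy as np
from h import *
a=robot.capture("scene")["frame"][200:360,150:350]; c=robot.capture("top"); b=c["frame"][145:275,325:455]
pickle.dump(c,open("top6.pkl","wb"))
a=cv2.resize(a,(450,360),interpolation=cv2.INTER_CUBIC); b=cv2.resize(b,(350,360),interpolation=cv2.INTER_CUBIC)
cv2.imwrite("pics/end.png",np.hstack([a,b]))
d=np.load("sled.npz");M,o=d["M"],d["o"]
f=c["frame"].astype(float); sat=f[:,:,2]-f[:,:,0]; out=[]
for r in range(182,218):
    p=sat[r,398:425]; i=np.where((p[:-1]>35)&(p[1:]<=35))[0]
    if len(i): i=i[0]; out.append(1000*M.T@(ray(c,(398+i+(p[i]-35)/(p[i]-p[i+1]),r),.04)[:2]-o))
out=np.array(out); k=np.polyfit(out[:,0],out[:,1],1); print(len(out),np.polyval(k,-20),np.polyval(k,-60),k[0])
E
```

```text
t 33.73 sled mm [-163.1  180.3  245.2] F sled [-0.48  0.53 -0.58] w 0.00037479610432867834
turn deg [-0.83 -0.19  0.25]
delta tool now cm [ -0.04 -16.1   14.45] with goal orient cm [ -0.07 -16.31  14.22]
36 -66.66471411318676 -66.48518895526182 -0.004488128948123644
```

View pics/end.png

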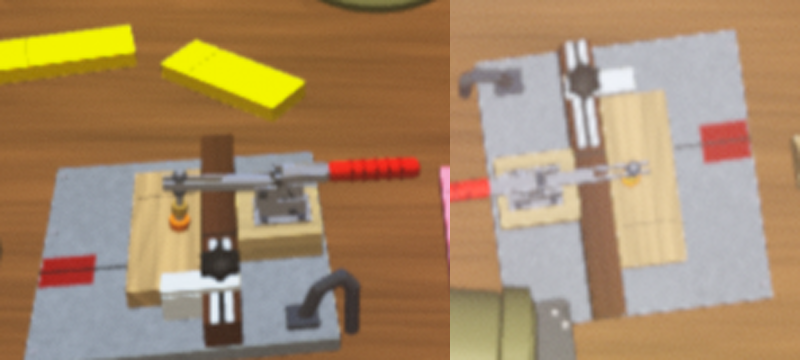

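The final picture shows the handle lying level (375,168), the foot on the blank, the blank tight to fence and stop, and the arm clear. Handing in.

```bash
python3 -c "
from workcell import robot
print(robot.hand_in())"
```

```text
the job is handed in; nothing more can be done
None
```

The job is handed in: the blank sits against the fence and the length stop, and the toggle clamp is shut. The run took about 34 s of the 72 s allowed.

**Pressing:** I pressed the blank to the fence at about 13.5 N, slid it along, and pressed it to the stop at about 14 N. A check picture then showed it had drifted about 2 mm off the fence. I pressed the fence again (about 13.5 N) and then the stop again (about 12.7 N, with about 8.6 N of sideways load from the finger dragging vertically). These forces come from readings at the end of each move call, so short peaks in between were not seen; the highest read along a push direction was 14.1 N.

**Clamp:** I pushed the handle down until it snapped shut. The highest force I read was about 7 N.

**Last checks:**
- **Clamp:** the handle lies level and the foot is on the blank.
- **Fence:** the blank's outer edge is within about 0.5 mm of where it was when pressed to the fence. It slopes about 0.26° in the image, which I took as camera error but did not confirm.
- **Stop:** the blank met the stop at the same place both times (within 0.2 mm), so the stop did not shift.
- **Other things:** I steered clear of the other items and saw no contact, but did not measure their positions afterwards.

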